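Find the cable-trunking cover that rocks and press it home

TASK

One of the four identical white covers in the top of the desk's cable trunking is not clipped in. Press on the end of one cover after another with a fingertip until you find the one that rocks, then press down on its middle until it is fully home and flush. Only press: do not lift or pry up the cover, and leave everything else on the desk where it is.

Things in the scene. Friction and masses are not known exactly. Their poses are not given: they have to be found in the camera images.
- trunk_mid (a point): Middle of the cable trunking, on top of its grey charging module, 50 mm above the desk. The trunking is a low aluminium channel fixed to the desk, 96 mm across, 544 mm long, 50 mm high. This point's y axis runs along it (to the robot's left), x across it (away from the robot), z up. Four identical white covers lie in its top, two to either side of the module.
- place_1 (a point): Middle of the cover place farthest to the robot's right, at rail level, 50 mm above the desk: the top of a clipped-in cover lies here. Axes as trunk_mid. A cover is 100 mm along y, 64 mm along x, 4 mm thick, with spring clips under the middle of its length and a ledge under either end. Three covers, at unknown places, are clipped in: rigid and flush.
- place_2 (a point): Middle of the cover place second from the robot's right, at rail level, 50 mm above the desk. Axes as trunk_mid. The same kind of cover as at place_1.
- place_3 (a point): Middle of the cover place second from the robot's left, at rail level, 50 mm above the desk. Axes as trunk_mid. The same kind of cover as at place_1.
- place_4 (a point): Middle of the cover place farthest to the robot's left, at rail level, 50 mm above the desk. Axes as trunk_mid. The same kind of cover as at place_1.
- loose_drop (a joint): How far the unclipped cover (at any of the four places; this does not tell which) has gone down, in m: 0 at the start, when it stands on its clips 3.5 mm proud of the rails; 0.0035 fully home, flush. Pressed on its middle with about 15 N it slides down into the clips and stays, and no longer rocks. Negative if pulled up out of its opening.
- loose_rock (a joint): Tilt of the unclipped cover about the cross line through its middle, in rad: 0 level; positive when its right-hand (-y) end is down. Pressed with 1 N about 38 mm from its middle along y, it tips by up to 0.07 until that end meets its ledge, the other end then standing 7 mm up; let go, it swings level again. A clipped-in cover does not tip.
- mug: Blue ceramic mug, 82 mm across plus its handle, 95 mm high, behind the trunking; the origin is the centre of its underside. Loose; to be left where it is.
- pen_pot: Black pen pot, 72 mm across, 100 mm high, pens up to about 180 mm, behind the trunking; the origin is the centre of its underside. Loose; to be left where it is.
- carton: Small drink carton, 45 x 62 x 105 mm, behind the trunking; the origin is the centre of its underside. Loose; to be left where it is.
- tea_tin: Round tea tin with a green lid, 78 mm across, 72 mm high, behind the trunking; the origin is the centre of its underside. Loose; to be left where it is.
- stapler: Black stapler, 34 x 125 x 45 mm high, on the desk in front of the trunking; the origin is the centre of its underside. Loose; to be left where it is.
- tape: Tape dispenser, 50 x 125 x 81 mm high, on the desk in front of the trunking; the origin is the centre of its underside. Loose; to be left where it is.
- glue: Glue stick standing upright on the desk in front of the trunking, 25 mm across, 92 mm high; the origin is the centre of its underside. Loose; to be left where it is.
- eraser: Eraser, 40 x 18 x 12 mm, lying on the charging module in the middle of the trunking, between places 2 and 3; the origin is the centre of its underside. Loose; to be left where it is.

How it is judged (in metres and radians):
On the way, in this order (a step that is already met when the one before it is completed fails the run):
1. the unclipped cover is pressed on one end so that it rocks (tilts by more than 0.03 rad), before it goes home (value of joint loose_drop below 0.002 m and (value of joint loose_rock above 0.03 rad or value of joint loose_rock below -0.03 rad)), for 0.05 s.
2. that cover is pressed home (value of joint loose_drop above 0.0026 m and value of joint loose_rock between -0.025 and 0.025 rad), for 0.2 s.
At the end, for the whole second after the job is handed in: The cover that was unclipped is home: down in its clips by more than 2.6 of its 3.5 mm and level within 0.025 rad; every loose thing on the desk is at rest within 15 mm of where it stood (all of step 2 and distance of each of mug, pen_pot, carton, tea_tin, stapler, tape, glue, eraser from where it was at the start of the episode below 0.015 m and linear speed of each of mug, pen_pot, carton, tea_tin, stapler, tape, glue, eraser below 0.02 m/s); the robot touches nothing.
It fails at once if the cover is lifted or pried up out of its opening (by more than 4 mm at its middle) (value of joint loose_drop below -0.004 m).
It fails at once if a loose thing on the desk is knocked, lifted or carried (moved by more than 15 mm) (distance of any of mug, pen_pot, carton, tea_tin, stapler, tape, glue, eraser from where it was at the start of the episode above 0.015 m).
It also fails if it takes over 58 s, if anything falls off the work surface, if the arm or the gripper's body presses on something with over 40 N, if the wrist force passes 120 N, or if a joint passes its speed limit or range.

ROBOT

A 6-joint arm with a two-finger parallel gripper is mounted at the origin on the work surface. World frame = base frame: x ahead of the robot, y to its left, z up, the work surface at z = 0. Lengths are in mm, angles in rad, forces in N, time in s.
With the tool pointing down it reaches from about 350 to 975 mm from the base axis. Payload 7.1 kg.
Tool frame: the origin (TCP) lies on the front face of the gripper's body, between the roots of the fingers; the fingertips stand 80 mm ahead of it and the grasp point (between the pads) lies 61 mm ahead of it; z points along the fingers, y is the line along which they close (so a half turn about z gives the same grasp; the last joint's range is limited). The gripper opens to 88 mm and grips with 3 to 60 N. Pads are 20 mm wide; open, the fingers measure 115 mm over their backs; the gripper's body (75 mm by 178 mm) begins 61 mm behind the grasp point.
Start: joints at [1.111, 0.423, 1.63, -0, 1.089, -0.019], TCP at [266.632, 565.255, 302.675] pointing down, gripper open.
Joint ranges: [-3, 3], [-0.9, 2.11], [0.09, 2.58], [-1.31, 4.45], [0.11, 2.69], [-2.54, 2.54]. Speed limits (rad/s): [2.39, 2.39, 3.01, 3.14, 3.14, 3.14].

INTERFACE

Orientations are given as a rotation vector (axis times angle).
In Python, from workcell import readout, vision, close_job gives the robot as it stands.
- The arm moves only by the tool servo_tool, never from a script. Its argument "plan" is a list that holds one entry, the list of rows, each a list of 7 numbers: the gripper command: -1 is fully open, 1 is shut, values between are in proportion, then the shift along the world's x, y, z in units of 40 mm (1.0 is 40 mm), then the turn, a rotation vector about the world's x, y, z in units of 5 degrees (1.0 is 5 degrees). A call has 1 to 5 rows; each row shifts and turns the commanded pose from where the row before left it; what a row does not reach is not made up. A row lasts 1/12 s, in which the tool goes at most 41.7 mm and 7.16 degrees, less where a joint would pass 70% of its speed; a pose out of reach is approached as far as the arm can. A call is refused whole if a number of a shift passes 1 or a number of a turn 1, either way. A call with a gripper value outside its range is refused whole. The fingers move at their own pace and stop on an object; the grip force is fixed at half the most. Time passes only in rows, so rows that do not move let the fingers close. It gives the time, the measured TCP pose, the force, the opening and the grip force at its end, in the units of the state.
- readout.get_obs(): the state, without advancing time (a new reading comes with each control period).
- vision.get_image(name): name is "scene" or "top" or "wrist"; returns the picture (480x640x3 uint8, red, green, blue); there is no depth.
- vision.camera_params(name): a dict with "fx", "fy", "cx", "cy" (pixels), "rvec" (rotation vector, rad) and "tvec" (3), from world to camera coordinates, as OpenCV has them; the wrist camera has in their place "hand_eye" (4x4, takes a point from camera to tool coordinates, whose origin is the TCP and whose axes are the flange's). Camera axes: x right, y down, z forward; pixel columns grow to the right and rows downward; lengths in mm; the calibration is good to about 2 mm. The wrist camera is an equidistant fisheye: a pixel r from the principal point sees the ray r / f radians off the axis. A picture is of the moment at which its call begins: read the wrist's pose just before it. camera_params takes no time and is no camera call.
- close_job(): hands the job in; it is judged then, once.
The state is a dict: "t": time; "qpos": joint angles; "qvel": joint speeds; "joint_torque": joint torques, N m; "ee_pos": TCP position; "orientation": TCP orientation; "ft_force": force on the tool from outside, world axes, zero at the start; "moment": the same for the moment, N m; "width": finger opening in mm; "grasp_force": force on a finger pad.
Only numpy, scipy, OpenCV 4.12 (cv2) and the standard library are available. Lean on these libraries where they do the work, as an engineer would, in place of code of your own. Each camera call takes 0.05 s, during which the arm holds its last target. There are 200 camera calls.

## Working session

There is one attempt and no reset: what is moved stays moved. The work goes in short steps, Python scripts to look and compute and a tool call to move; the robot and the scene stay as the last step left them, time stands still between calls to the robot, and variables do not carry over. Pictures are saved under pics/ and viewed, at most 10 in all, crops included, and the job is handed in when it is done.

Besides the shell and the picture viewer there is one more tool, called after "Emit:" by a JSON object that holds its "fn" and its "kwargs". servo_tool: Moves the arm, as the interface text tells. Its arguments: {"type":"object","properties":{"plan":{"type":"array"}},"required":["plan"]}

```bash
mkdir -p pics
python3 - <<'E'
from workcell import readout, vision
import cv2
for n in("top","scene"):
    cv2.imwrite(f"pics/{n}0.png",vision.get_image(n)[:,:,::-1]); print(n,vision.camera_params(n))
print(readout.get_obs())
E
```

```text
top {'fx': 479.2056037356541, 'fy': 479.2056037356541, 'cx': 313.26518655657816, 'cy': 241.48196711302472, 'rvec': array([ 2.15266611, -2.10253819,  0.20987055]), 'tvec': array([ 11.39808651, 594.68889511, 696.32806746])}
scene {'fx': 571.7683107740132, 'fy': 571.7683107740132, 'cx': 323.4923819664761, 'cy': 233.6134706157122, 'rvec': array([ 1.8751717 ,  1.34313766, -0.64112202]), 'tvec': array([-228.46297097, -269.390455  , 1417.10924365])}
{'t': 0.1, 'qpos': array([ 1.11098337e+00,  4.23723299e-01,  1.63061644e+00, -9.50031133e-06,
        1.08860108e+00, -1.89710802e-02]), 'qvel': array([ 0.00166269, -0.0013775 , -0.00201123, -0.0001817 , -0.00068884,
        0.00044477]), 'joint_torque': array([ 5.28899673e-04, -5.45616710e+01, -2.74326915e+01,  6.46745134e-02,
        1.87364628e-02, -3.65570281e-05]), 'ee_pos': array([266.47400896, 564.9074054 , 302.00391135]), 'orientation': array([-6.86804053e-01, -3.06528030e+00,  2.06022225e-03]), 'ft_force': array([-0.53442254, -0.97700314,  0.38540839]), 'moment': array([ 0.01446181, -0.00028337,  0.00323933]), 'grasp_force': 0.0, 'width': 88.21271610059402}
```

View pics/top0.png

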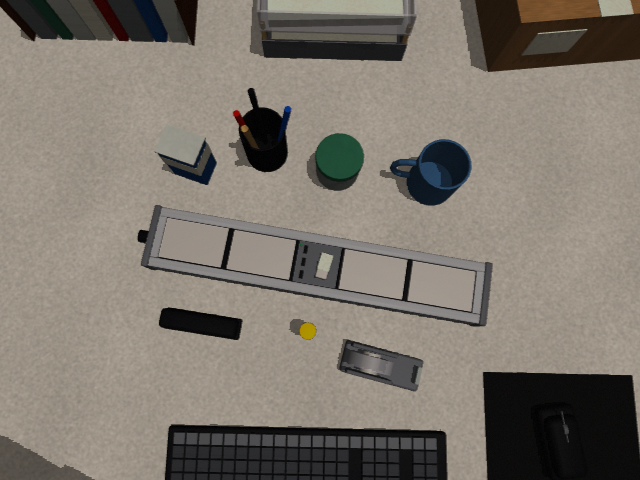

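View pics/scene0.png

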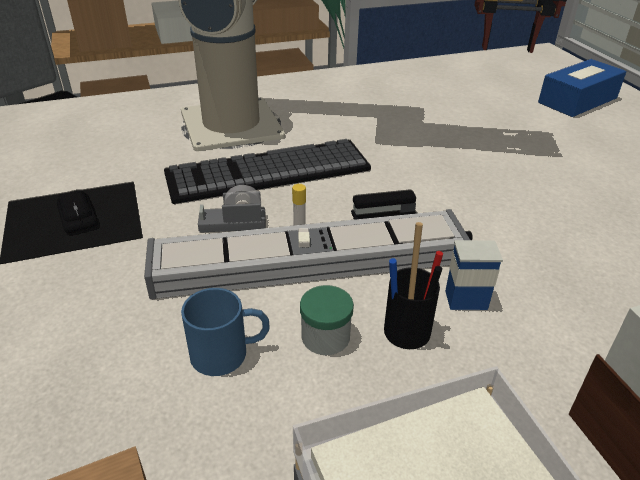

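```bash
cat > h.py <<'E'
import numpy as np,cv2
from workcell import readout,vision
P=vision.camera_params("top");R=cv2.Rodrigues(P["rvec"])[0];t=P["tvec"]
K=np.array([[P["fx"],0,P["cx"]],[0,P["fy"],P["cy"]],[0,0,1]])
def ray(u,v,z):
    d=R.T@np.linalg.inv(K)@[u,v,1]; c=-R.T@t
    return c+d*(z-c[2])/d[2]
def pix(p): 
    q=K@(R@np.asarray(p,float)+t); return q[:2]/q[2]
E
python3 - <<'E'
from h import *
np.set_printoptions(precision=1,suppress=True)
for u,v in[(158,208),(492,265),(486,324),(143,267)]: print(ray(u,v,50))
for u,v in[(252,155),(251,92),(237,113),(288,110),(245,130)]: print('pen',ray(u,v,150),ray(u,v,180))
im=cv2.imread("pics/top0.png")[195:335,130:500]
cv2.imwrite("pics/crop0.png",cv2.resize(im,None,fx=2.16,fy=2.16,interpolation=cv2.INTER_CUBIC))
E
```

```text
[643.6 274.3  50. ]
[ 564.6 -256.7   50. ]
[ 472.8 -243.1   50. ]
[548.3 289.8  50. ]
pen [698.8 115.6 150. ] [687.4 111.6 180. ]
pen [795.  121.5 150. ] [779.2 117.3 180. ]
pen [761.8 140.1 150. ] [747.5 135.  180. ]
pen [768.5  66.9 150. ] [753.9  65.2 180. ]
pen [736.1 127.3 150. ] [723.  122.8 180. ]
```

View pics/crop0.png

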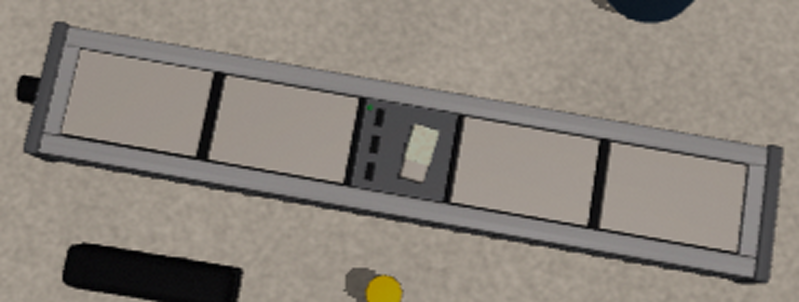

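The crop shows the four cover outlines clearly: place_4 at centre about (139,103), place_3 (285,129), place_2 (526,171) and place_1 (673,197). The trunking is turned about 8° and the pens stand well behind it.

Run:
```python
from h import *
np.set_printoptions(precision=1,suppress=True)
C={4:[(79,50),(216,73),(200,157),(62,134)],3:[(223,75),(361,97),(347,184),(208,159)],2:[(463,116),(603,140),(590,226),(449,201)],1:[(607,141),(747,165),(738,252),(600,228)]}
ce={}
for k,c in C.items():
    w=np.array([ray(u/2.16+130,v/2.16+195,50) for u,v in c]); ce[k]=w.mean(0)
    print(k,w.mean(0),'len',np.linalg.norm(w[0]-w[1]),np.linalg.norm(w[3]-w[2]),'wid',np.linalg.norm(w[0]-w[3]),np.linalg.norm(w[1]-w[2]))
d=ce[4]-ce[1]; print(np.linalg.norm(d)); d/=np.linalg.norm(d); print(d.round(3),np.degrees(np.arctan2(d[1],d[0])))
for k in ce: print(k,'right end',ce[k]-36*d,'left end',ce[k]+36*d)
o=readout.get_obs(); Rt=cv2.Rodrigues(o["orientation"])[0]; print('tool y ang',np.degrees(np.arctan2(Rt[1,1],Rt[0,1])))
```

```text
4 [588.7 212.5  50. ] len 102.6224956609675 101.75467915466307 wid 63.16474389920179 62.86312175648794
3 [572.6 105.7  50. ] len 102.64243539651697 102.16134544545298 wid 62.72761430379393 64.59609219438558
2 [546.1 -70.1  50. ] len 103.36464711520948 102.58199291288646 wid 63.00281119135837 63.42485994417056
1 [ 530.  -176.2   50. ] len 102.77907021225371 99.75166090330765 wid 63.468317172657294 63.45372087200356
393.03916678030157
[0.1 1.  0. ] 81.41111562727735
4 right end [583.3 176.9  50. ] left end [594.  248.1  50. ]
3 right end [567.2  70.1  50. ] left end [578.  141.3  50. ]
2 right end [ 540.7 -105.7   50. ] left end [551.5 -34.5  50. ]
1 right end [ 524.6 -211.8   50. ] left end [ 535.3 -140.6   50. ]
tool y ang 64.7418743136306
```

Emit:
{"fn": "servo_tool", "kwargs": {"plan": [[[1,0.68,-0.66,0,0,0,0.67],[1,0.68,-0.66,0,0,0,0.67],[1,0.68,-0.66,0,0,0,0.67],[1,0.68,-0.66,0,0,0,0.66],[1,0.68,-0.66,0,0,0,0.66]]]}}

```text
t: 0.52
ee_pos: [403.4, 431.8, 302.3]
orientation: [-0.23, -3.133, 0.001]
ft_force: [0.7, 0.4, 0.2]
width: 57.7
grasp_force: 0.0
```

Emit:
{"fn": "servo_tool", "kwargs": {"plan": [[[1,0.68,-0.66,0,0,0,0],[1,0.68,-0.66,0,0,0,0],[1,0.68,-0.66,0,0,0,0],[1,0.68,-0.66,0,0,0,0],[1,0.68,-0.66,0,0,0,0]]]}}

```text
t: 0.93
ee_pos: [539.6, 299.6, 302.4]
orientation: [-0.236, -3.132, 0.001]
ft_force: [0.6, 0.1, -0.0]
width: 24.9
grasp_force: 0.0
```

Emit:
{"fn": "servo_tool", "kwargs": {"plan": [[[1,0.68,-0.66,-0.3,0,0,0],[1,0.68,-0.66,-0.3,0,0,0],[1,0,0,-0.8,0,0,0],[1,0,0,-0.8,0,0,0],[1,0,0,0,0,0,0]]]}}

```text
t: 1.35
ee_pos: [590.2, 246.2, 208.3]
orientation: [-0.238, -3.123, 0.007]
ft_force: [-1.1, -0.5, -1.0]
width: 0.6
grasp_force: 0.0
```

Emit:
{"fn": "servo_tool", "kwargs": {"plan": [[[1,0.05,0.04,-0.6,0,0,0],[1,0,0,-0.6,0,0,0],[1,0,0,-0.3,0,0,0],[1,0,0,0,0,0,0],[1,0,0,0,0,0,0]]]}}

```text
t: 1.77
ee_pos: [594.9, 250.4, 155.2]
orientation: [-0.235, -3.132, 0.0]
ft_force: [-0.3, -0.3, -0.2]
width: 0.4
grasp_force: 0.0
```

Emit:
{"fn": "servo_tool", "kwargs": {"plan": [[[1,-0.02,-0.06,-0.25,0,0,0],[1,0,0,-0.15,0,0,0],[1,0,0,-0.05,0,0,0],[1,0,0,0,0,0,0],[1,0,0,0,0,0,0]]]}}

```text
t: 2.18
ee_pos: [594.3, 247.7, 136.9]
orientation: [0.236, 3.133, 0.0]
ft_force: [0.0, -0.1, -0.5]
width: 0.3
grasp_force: 0.0
```

Emit:
{"fn": "servo_tool", "kwargs": {"plan": [[[1,0,0,-0.03,0,0,0],[1,0,0,-0.03,0,0,0],[1,0,0,0,0,0,0],[1,0,0,0,0,0,0]]]}}

```text
t: 2.52
ee_pos: [594.2, 247.7, 134.3]
orientation: [0.236, 3.133, 0.0]
ft_force: [0.6, 1.1, -0.3]
width: 0.2
grasp_force: 0.0
```

Emit:
{"fn": "servo_tool", "kwargs": {"plan": [[[1,0,0,-0.03,0,0,0],[1,0,0,0,0,0,0],[1,0,0,0,0,0,0]]]}}

```text
t: 2.77
ee_pos: [594.2, 247.7, 133.0]
orientation: [-0.236, -3.133, 0.0]
ft_force: [-0.8, -0.2, 0.3]
width: 0.5
grasp_force: 0.0
```

Emit:
{"fn": "servo_tool", "kwargs": {"plan": [[[1,0,0,-0.025,0,0,0],[1,0,0,0,0,0,0],[1,0,0,0,0,0,0]]]}}

```text
t: 3.02
ee_pos: [594.3, 247.6, 132.1]
orientation: [0.236, 3.133, -0.0]
ft_force: [0.6, 0.5, -0.1]
width: 0.2
grasp_force: 0.1
```

Emit:
{"fn": "servo_tool", "kwargs": {"plan": [[[1,0,0,-0.025,0,0,0],[1,0,0,0,0,0,0],[1,0,0,0,0,0,0]]]}}

```text
t: 3.27
ee_pos: [594.4, 247.7, 131.8]
orientation: [0.236, 3.132, 0.0]
ft_force: [-2.0, -0.8, 6.0]
width: 0.0
grasp_force: 3.3
```

Emit:
{"fn": "servo_tool", "kwargs": {"plan": [[[1,0,0,-0.025,0,0,0],[1,0,0,0,0,0,0],[1,0,0,0,0,0,0]]]}}

```text
t: 3.52
ee_pos: [594.4, 247.7, 131.7]
orientation: [0.236, 3.132, 0.0]
ft_force: [-3.4, -2.5, 13.7]
width: 0.5
grasp_force: 6.8
```

Run:
```python
from h import *
cv2.imwrite("pics/w1.png",vision.get_image("wrist")[:,:,::-1])
```

```text
(no output)
```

View pics/w1.png

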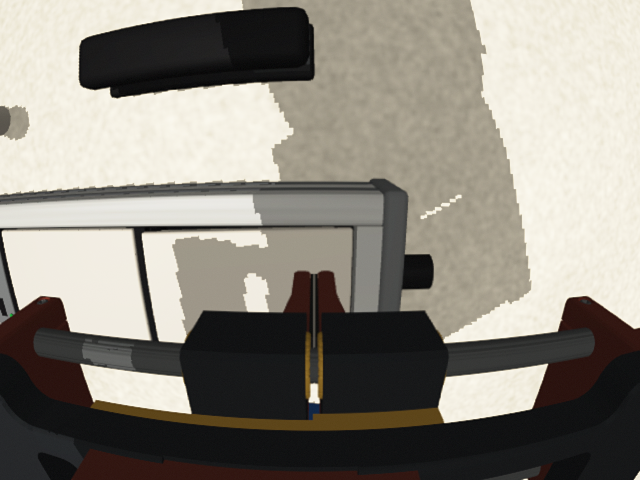

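The wrist picture shows the closed fingertips at about (315,280) on place_4's outer end. Its inner end at (140,230) is not raised and the contact was stiff, so this cover is clipped in. Place_3 is next.

Emit:
{"fn": "servo_tool", "kwargs": {"plan": [[[1,0,0,0.2,0,0,0],[1,-0.1,-0.66,0.1,0,0,0],[1,-0.15,-1,0,0,0,0],[1,-0.16,-1,0,0,0,0],[1,0,0,0,0,0,0]]]}}

```text
t: 3.98
ee_pos: [576.0, 136.1, 141.8]
orientation: [-0.24, -3.129, 0.003]
ft_force: [-0.5, 0.4, 0.1]
width: 0.5
grasp_force: 0.0
```

Emit:
{"fn": "servo_tool", "kwargs": {"plan": [[[1,0,0,-0.1,0,0,0],[1,0,0,-0.04,0,0,0],[1,0,0,0,0,0,0],[1,0,0,0,0,0,0]]]}}

```text
t: 4.32
ee_pos: [578.0, 142.4, 136.2]
orientation: [-0.233, -3.133, -0.0]
ft_force: [-0.5, -0.4, 0.4]
width: 0.4
grasp_force: 0.0
```

Emit:
{"fn": "servo_tool", "kwargs": {"plan": [[[1,0,0,-0.04,0,0,0],[1,0,0,0,0,0,0],[1,0,0,0,0,0,0]]]}}

```text
t: 4.57
ee_pos: [577.8, 141.8, 134.7]
orientation: [-0.234, -3.133, 0.0]
ft_force: [-0.2, -0.1, -0.2]
width: 0.5
grasp_force: 0.0
```

Emit:
{"fn": "servo_tool", "kwargs": {"plan": [[[1,0,0,-0.025,0,0,0],[1,0,0,0,0,0,0],[1,0,0,0,0,0,0]]]}}

```text
t: 4.82
ee_pos: [577.8, 141.3, 133.8]
orientation: [-0.236, -3.133, 0.0]
ft_force: [0.2, 0.0, 0.1]
width: 0.6
grasp_force: 0.0
```

Emit:
{"fn": "servo_tool", "kwargs": {"plan": [[[1,0,0,-0.025,0,0,0],[1,0,0,0,0,0,0],[1,0,0,0,0,0,0]]]}}

```text
t: 5.07
ee_pos: [577.8, 141.2, 132.8]
orientation: [-0.236, -3.133, 0.0]
ft_force: [-0.7, -0.6, -0.4]
width: 0.7
grasp_force: 0.0
```

Emit:
{"fn": "servo_tool", "kwargs": {"plan": [[[1,0,0,-0.025,0,0,0],[1,0,0,0,0,0,0],[1,0,0,0,0,0,0]]]}}

```text
t: 5.32
ee_pos: [577.8, 141.2, 131.8]
orientation: [-0.236, -3.133, 0.0]
ft_force: [0.4, -0.3, -0.3]
width: 0.2
grasp_force: 0.0
```

Emit:
{"fn": "servo_tool", "kwargs": {"plan": [[[1,0,0,-0.02,0,0,0],[1,0,0,0,0,0,0],[1,0,0,0,0,0,0]]]}}

```text
t: 5.57
ee_pos: [577.8, 141.2, 131.0]
orientation: [-0.236, -3.133, 0.0]
ft_force: [-0.4, 0.5, 0.1]
width: 0.2
grasp_force: 0.0
```

Emit:
{"fn": "servo_tool", "kwargs": {"plan": [[[1,0,0,-0.02,0,0,0],[1,0,0,0,0,0,0],[1,0,0,0,0,0,0]]]}}

```text
t: 5.82
ee_pos: [577.9, 141.3, 130.4]
orientation: [0.236, 3.132, 0.0]
ft_force: [0.2, 0.0, 2.1]
width: 0.7
grasp_force: 1.0
```

Emit:
{"fn": "servo_tool", "kwargs": {"plan": [[[1,0,0,-0.02,0,0,0],[1,0,0,0,0,0,0],[1,0,0,0,0,0,0]]]}}

```text
t: 6.07
ee_pos: [577.9, 141.3, 130.3]
orientation: [0.236, 3.132, 0.0]
ft_force: [-1.8, -0.2, 10.1]
width: 0.1
grasp_force: 4.8
```

Place_3 met a stiff stop at TCP z 130.4, which is flush level. Place_4 met its stop 1.5 mm higher, which is what a loose cover tipped onto its ledge would give. I'll check by pressing place_4's other end.

Emit:
{"fn": "servo_tool", "kwargs": {"plan": [[[1,0,0,0.25,0,0,0],[1,0.07,0.47,0.05,0,0,0],[1,0.07,0.47,0,0,0,0],[1,0,0,0,0,0,0],[1,0,0,0,0,0,0]]]}}

```text
t: 6.48
ee_pos: [583.5, 179.4, 141.8]
orientation: [0.233, 3.133, -0.0]
ft_force: [-0.1, 0.3, -0.1]
width: 0.2
grasp_force: 0.0
```

Emit:
{"fn": "servo_tool", "kwargs": {"plan": [[[1,0,0,-0.1,0,0,0],[1,0,0,-0.06,0,0,0],[1,0,0,0,0,0,0],[1,0,0,0,0,0,0]]]}}

```text
t: 6.82
ee_pos: [583.1, 178.2, 134.6]
orientation: [-0.237, -3.132, 0.001]
ft_force: [1.3, -0.0, 0.4]
width: 0.5
grasp_force: 0.0
```

Emit:
{"fn": "servo_tool", "kwargs": {"plan": [[[1,0,0,-0.025,0,0,0],[1,0,0,0,0,0,0],[1,0,0,0,0,0,0]]]}}

```text
t: 7.07
ee_pos: [583.4, 178.7, 134.0]
orientation: [-0.236, -3.133, 0.0]
ft_force: [-0.5, 0.4, -1.0]
width: 0.2
grasp_force: 0.0
```

Emit:
{"fn": "servo_tool", "kwargs": {"plan": [[[1,0,0,-0.025,0,0,0],[1,0,0,0,0,0,0],[1,0,0,0,0,0,0]]]}}

```text
t: 7.32
ee_pos: [583.4, 178.9, 133.0]
orientation: [-0.236, -3.133, 0.0]
ft_force: [0.2, -0.1, 0.4]
width: 0.6
grasp_force: 0.0
```

Emit:
{"fn": "servo_tool", "kwargs": {"plan": [[[1,0,0,-0.025,0,0,0],[1,0,0,0,0,0,0],[1,0,0,0,0,0,0]]]}}

```text
t: 7.57
ee_pos: [583.4, 178.9, 132.0]
orientation: [-0.236, -3.133, 0.0]
ft_force: [0.4, 0.3, 0.2]
width: 0.6
grasp_force: 0.1
```

Run:
```python
from h import *
print(readout.get_obs()["ft_force"])
a=vision.get_image("scene")[:,:,::-1][180:320,130:500]; b=cv2.imread("pics/scene0.png")[180:320,130:500]
cv2.imwrite("pics/s2.png",cv2.resize(np.vstack([a,b]),None,fx=2.1,fy=2.1,interpolation=cv2.INTER_CUBIC))
```

```text
[0.44871672 0.30822363 0.21398082]
```

View pics/s2.png

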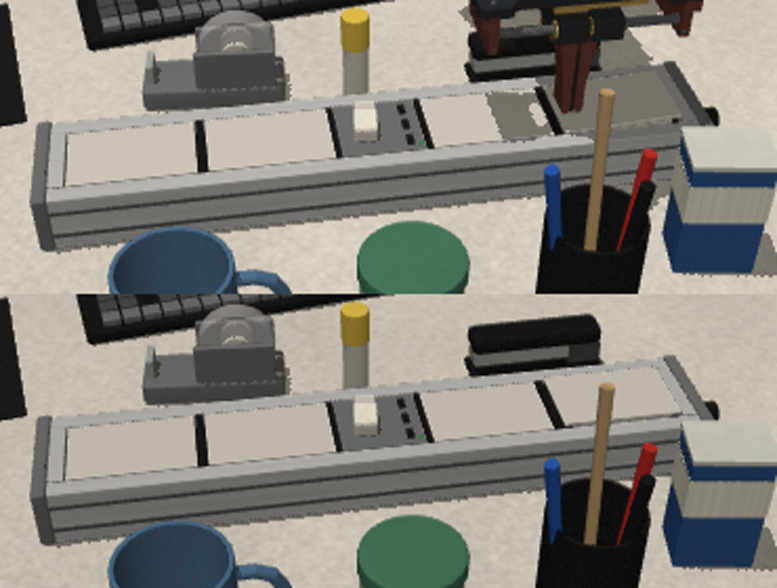

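Emit:
{"fn": "servo_tool", "kwargs": {"plan": [[[1,0,0,-0.02,0,0,0],[1,0,0,0,0,0,0],[1,0,0,0,0,0,0]]]}}

```text
t: 7.87
ee_pos: [583.5, 178.9, 131.5]
orientation: [0.236, 3.133, 0.0]
ft_force: [-1.0, 0.3, 3.2]
width: 0.0
grasp_force: 1.5
```

Run:
```python
from h import *
cv2.imwrite("pics/s3.png",cv2.resize(np.hstack([vision.get_image("scene")[:,:,::-1][190:300,370:490],cv2.imread("pics/scene0.png")[190:300,370:490]]),None,fx=3.3,fy=3.3,interpolation=cv2.INTER_CUBIC))
```

```text
(no output)
```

View pics/s3.png

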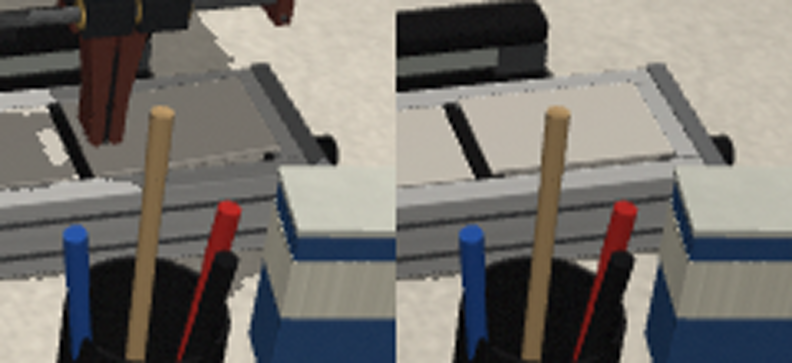

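The left picture shows place_4's outer end raised, with a dark gap at (268,155). The press stopped 1.1 mm above flush level, so place_4 is the loose cover and it has rocked. Next I press its middle.

Emit:
{"fn": "servo_tool", "kwargs": {"plan": [[[1,0,0,0.15,0,0,0],[1,0,0,0.1,0,0,0],[1,0.07,0.42,0,0,0,0],[1,0.06,0.42,0,0,0,0],[1,0,0,0,0,0,0]]]}}

```text
t: 8.33
ee_pos: [589.6, 215.8, 141.8]
orientation: [0.233, 3.131, 0.002]
ft_force: [-0.3, 0.9, 0.2]
width: 0.4
grasp_force: 0.0
```

Emit:
{"fn": "servo_tool", "kwargs": {"plan": [[[1,0,0,0,0,0,0],[1,0,0,-0.1,0,0,0],[1,0,0,-0.05,0,0,0],[1,0,0,0,0,0,0],[1,0,0,0,0,0,0]]]}}

```text
t: 8.75
ee_pos: [588.3, 212.1, 134.8]
orientation: [-0.236, -3.132, 0.001]
ft_force: [-0.2, 0.4, -0.0]
width: 0.7
grasp_force: 0.0
```

Emit:
{"fn": "servo_tool", "kwargs": {"plan": [[[1,0,0,-0.025,0,0,0],[1,0,0,-0.025,0,0,0],[1,0,0,0,0,0,0],[1,0,0,0,0,0,0]]]}}

```text
t: 9.08
ee_pos: [588.7, 212.2, 133.8]
orientation: [0.236, 3.133, -0.0]
ft_force: [-2.0, -1.5, 5.2]
width: 0.0
grasp_force: 2.4
```

Emit:
{"fn": "servo_tool", "kwargs": {"plan": [[[1,0,0,-0.03,0,0,0],[1,0,0,-0.03,0,0,0],[1,0,0,0,0,0,0]]]}}

```text
t: 9.33
ee_pos: [588.8, 212.2, 132.0]
orientation: [0.236, 3.132, -0.0]
ft_force: [-3.1, -2.4, 10.9]
width: 0.4
grasp_force: 5.2
```

Emit:
{"fn": "servo_tool", "kwargs": {"plan": [[[1,0,0,-0.03,0,0,0],[1,0,0,-0.02,0,0,0],[1,0,0,0,0,0,0]]]}}

```text
t: 9.58
ee_pos: [588.8, 212.2, 130.3]
orientation: [0.236, 3.132, -0.0]
ft_force: [-4.3, -2.8, 14.1]
width: 0.6
grasp_force: 6.6
```

One more small push to seat it, then I lift off.

Emit:
{"fn": "servo_tool", "kwargs": {"plan": [[[1,0,0,-0.025,0,0,0],[1,0,0,0,0,0,0],[1,0,0,0,0,0,0]]]}}

```text
t: 9.83
ee_pos: [588.8, 212.2, 130.2]
orientation: [0.236, 3.132, -0.0]
ft_force: [-7.1, -4.2, 21.9]
width: 0.8
grasp_force: 10.8
```

Emit:
{"fn": "servo_tool", "kwargs": {"plan": [[[1,0,0,0.1,0,0,0],[1,0,0,0.2,0,0,0],[1,0,0,0,0,0,0],[1,0,0,0,0,0,0]]]}}

```text
t: 10.17
ee_pos: [588.9, 212.5, 140.3]
orientation: [0.236, 3.132, 0.001]
ft_force: [0.6, -0.1, -0.4]
width: 0.2
grasp_force: 0.0
```

Emit:
{"fn": "servo_tool", "kwargs": {"plan": [[[1,0,0,-0.1,0,0,0],[1,0,0,-0.06,0,0,0],[1,0,0,0,0,0,0]]]}}

```text
t: 10.42
ee_pos: [588.0, 212.3, 132.3]
orientation: [-0.236, -3.131, 0.001]
ft_force: [-0.6, 0.5, 0.7]
width: 0.7
grasp_force: 0.0
```

At TCP z 132.3 there is no contact, so the cover stayed down. I lift clear and hand in.

Emit:
{"fn": "servo_tool", "kwargs": {"plan": [[[1,0,0,0.5,0,0,0],[1,0,0,0.8,0,0,0],[1,0,0,0.8,0,0,0],[1,0,0,0,0,0,0],[1,0,0,0,0,0,0]]]}}

```text
t: 10.83
ee_pos: [589.5, 212.8, 219.1]
orientation: [0.235, 3.129, 0.002]
ft_force: [-0.2, -0.4, -1.3]
width: 0.4
grasp_force: 0.0
```

```bash
python3 -c "
from workcell import readout,close_job
print(readout.get_obs()['ee_pos']); print(close_job())"
```

```text
[589.53918987 212.80151653 219.14367139]
the job is handed in; nothing more can be done
None
```

The loose cover was at place_4: it rocked when pressed on its ends, then went home under about 22 N on its middle and stayed down; the job is handed in at about 10.8 s, with no verdict returned.

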